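# Slide a tall candle mould into its cooling stall

## Task

The wax in the tall slender candle mould is still soft, so do not lift or pinch it: with the fingertips, push it low down at its foot so that it slides upright along the bench into the open wooden stall, until its foot rests against the stall's back stop between the two low side cheeks. It must not tip, and the short mould, the pot and the kettle must be left where they stand.

Things in the scene. Friction and masses are not known exactly. Their poses are not given: they have to be found in the camera images.
- tall_mould: the taller of two black candle moulds, loose, 0.3 to 0.55 kg: round foot 64 mm across and 28 mm high, slender tube 36 mm across above it (14 mm in from the foot's edge), 190 mm tall overall, green wax at the top. Origin: centre of its underside, z up; round, yaw means nothing. Slides if pushed on the foot, tips if pushed high; lean the gripper back about 40 degrees to clear the tube.
- stall: pale wooden stall fixed to the bench, no floor (the mould slides on the bench). Origin on the bench where the centre of the foot belongs; x points into the stall, its open mouth looks to -x, to the robot's right (roughly world -y); z up. Back stop: inner face at x = +32 mm, 14 thick, 40 high, 116 wide. Two cheeks 20 high, 14 thick, inner faces at y = +44 and -44 mm, from the mouth at x = -28 mm to the stop.
- short_mould: bystander: the short black mould, loose, same foot (64 mm) and tube (36 mm) but only 90 mm tall. Origin at the centre of its underside
- pot: bystander: round-bellied brown glazed pot with a short neck, loose, 84 mm in diameter, 80 mm tall. Origin at the centre of its underside
- kettle: bystander: dark metal kettle, loose, belly 136 mm in diameter, 167 mm tall over its hoop handle, spout towards its +y, reaching 112 mm from the middle. Origin at the centre of its underside

How it is judged:
At the end, for the whole second after the job is handed in: The tall mould stands upright (within 0.05 rad) and at rest on the bench in the stall: its foot within 7 mm of the back stop and within 15 mm of the stall's middle line sideways; the bystanders have not moved more than 12 mm (x of tall_mould in the frame of stall between -0.007 and 0.005 m and y of tall_mould in the frame of stall between -0.015 and 0.015 m and angle between tall_mould's own z axis and vertical below 0.05 rad and height (world z) of tall_mould below 0.004 m and linear speed of tall_mould below 0.01 m/s and not (distance of any of short_mould, pot, kettle from where it was at the start of the episode above 0.012 m or angle between any of short_mould, pot, kettle's own z axis and vertical above 0.25 rad)); the robot touches nothing.
It fails at once if the tall mould tips (more than 0.2 rad) (angle between tall_mould's own z axis and vertical above 0.2 rad).
It fails at once if the tall mould is lifted (more than 10 mm) (height (world z) of tall_mould above 0.01 m).
It fails at once if the tall mould is pushed or held high up: the fingers touch it while the grasp point is more than 70 mm above the bench (contact force between the fingers and tall_mould above 0.3 N and height (world z) of the grasp point above 0.07 m).
It fails at once if the tall mould is taken between the fingers: they touch it with the grasp point within 20 mm of its axis (contact force between the fingers and tall_mould above 0.3 N and horizontal distance between the grasp point and tall_mould below 0.02 m).
It fails at once if the short mould, the pot or the kettle is moved more than 12 mm or tipped (distance of any of short_mould, pot, kettle from where it was at the start of the episode above 0.012 m or angle between any of short_mould, pot, kettle's own z axis and vertical above 0.25 rad).
It also fails if it takes over 56 s, if anything falls off the work surface, if the arm or the gripper's body presses on something with over 40 N, if the wrist force passes 120 N, or if a joint passes its speed limit or range.

## Robot

A 6-joint arm with a two-finger parallel gripper is mounted at the origin on the work surface. World frame = base frame: x ahead of the robot, y to its left, z up, the work surface at z = 0. Lengths are in m, angles in rad, forces in N, time in s.
With the tool pointing down it reaches from about 0.35 to 0.975 m from the base axis. Payload 4.9 kg.
Tool frame: the origin (TCP) lies at the very end of the fingers, on their centre line; the grasp point (between the pads) lies ctrl.grip_point_offset behind it (ctrl.grip_point_offset is the distance from the TCP to the grasp point, in m); z points along the fingers, y is the direction in which the jaws open and shut (so a half turn about z gives the same grasp; the last joint's range is limited). The gripper opens to 85 mm and grips with 20 to 120 N. Pads are 22 mm wide; open, the fingers measure 114 mm over their backs; the gripper's body (76 mm by 85 mm) begins 54 mm behind the grasp point. The pads swing forward as they close: fully open they stand 13 mm farther back than shut.
Start: joints at [1.037, 0.053, 1.613, -0, 1.476, -0.119], TCP at [0.252, 0.572, 0.231] pointing down, gripper open.
Joint ranges: [-3.01, 3.01], [-1.01, 2.22], [0.06, 2.58], [-1.02, 4.17], [0.09, 2.62], [-3.14, 3.14]. Speed limits (rad/s): [2.57, 2.57, 3.14, 3.14, 3.14, 3.14].

## Interface

Orientations are given as a rotation vector (axis times angle).
In Python, from station import ctrl gives the robot as it stands. The module is installed in compiled form; this text tells all that it offers.
- The arm moves only by the shell command python3 -m creep 'ROWS' [FORCE]. ROWS is JSON, a list of rows, each a list of 5 numbers: the closure in counts, from 0 (fully open) to 255 (shut), then the shift along the tool's x, y, z in mm, then the turn about the tool's z in rad. A call has 1 to 12 rows; each row is the pose to reach, as a shift and turn from the pose commanded when the call began, along the tool's axes at that moment; what a row does not reach only later rows make up. A row lasts 1/12 s, in which the tool goes at most 41.7 mm and 7.16 degrees, less where a joint would pass 70% of its speed; a pose out of reach is approached as far as the arm can. A call with a gripper value outside its range is refused whole. The fingers move at their own pace and stop on an object; FORCE is the grip in N (left out, the last holds). Time passes only in rows, so rows that repeat a pose let the fingers close. It gives the time, the measured TCP pose, the force and the opening at its end, in the units of the state.
- ctrl.get_obs(): the state, without advancing time (a new reading comes with each control period).
- ctrl.get_image(name): name is "side" or "top" or "wrist"; returns the picture (400x640x3 uint8, red, green, blue); there is no depth.
- ctrl.calibration(name): a dict with "fx", "fy", "cx", "cy" (pixels), "R" (3x3) and "t" (3): a world point X has camera coordinates R X + t. Camera axes: x right, y down, z forward; pixel columns grow to the right and rows downward; lengths in m; the calibration is good to about 2 mm. A picture is of the moment at which its call begins: read the wrist's pose just before it. calibration takes no time and is no camera call; for the wrist camera it gives the pose at the moment of the call.
- ctrl.finish_job(): hands the job in, once; it reports no verdict.
Trained networks look in the newest picture that a camera, given by its name, has taken for a name from the list of things; names that differ only in an ending like _2 or _b are one class to them, and where a whole thing is asked for, a point or a joint stands for the part that bears it (a point fixed in the world has none). Each returns a list of dicts, best first, with "conf" (0 to 1); they miss things now and then, are a little off and sometimes report something else, mostly with a low value. They report only what shows in the picture. A call takes as long as a camera call.
- ctrl.boxes_of(camera, label): "rect" ([left, top, width, height] in pixels, round what is visible of it).
- ctrl.outline_of(camera, label): "mask" (400x640 bool, what is visible of it) and "rect" ([left, top, width, height] in pixels, round what is visible of it).
The state is a dict: "t": time; "q": joint angles; "dq": joint speeds; "effort": joint torques, N m; "tool_pos": TCP position; "tool_rot": TCP orientation; "contact_force": force on the tool from outside, world axes, zero at the start; "wrist_torque": the same for the moment, N m; "opening": finger opening in m.
Only numpy, scipy, OpenCV 4.12 (cv2) and the standard library are available. Lean on these libraries where they do the work, as an engineer would, in place of code of your own. Each camera call takes 0.05 s, during which the arm holds its last target. There are 200 camera calls.

## Working session

There is one attempt and no reset: what is moved stays moved. The work goes in short steps, Python scripts to look and compute and a shell command to move; the robot and the scene stay as the last step left them, time stands still between calls to the robot, and variables do not carry over. Pictures are saved under pics/ and viewed, about 8 in all and at most 12, crops included, and the job is handed in when it is done.

```bash
mkdir -p pics; cat > h.py <<'E'
from station import ctrl
import numpy as np, cv2
from scipy.spatial.transform import Rotation as Ro
def save(c,n):
    im=ctrl.get_image(c); cv2.imwrite(f'pics/{n}.png',im[:,:,::-1]); return im
def ray(c,u,v,z):
    k=ctrl.calibration(c);R=np.array(k['R']);t=np.array(k['t'])
    o=-R.T@t; d=R.T@np.array([(u-k['cx'])/k['fx'],(v-k['cy'])/k['fy'],1]); return o+d*(z-o[2])/d[2]
def proj(c,X):
    k=ctrl.calibration(c);p=np.array(k['R'])@X+np.array(k['t']); return np.array([k['fx']*p[0]/p[2]+k['cx'],k['fy']*p[1]/p[2]+k['cy']])
E
python3 - <<'E'
from h import *
o=ctrl.get_obs();print(o['t'],o['tool_pos'],o['tool_rot'],o['opening'],ctrl.grip_point_offset)
print(Ro.from_rotvec(o['tool_rot']).as_matrix().round(3))
ims=[]
for c in('top','side'):
    save(c,c+'0')
    k=ctrl.calibration(c);print(c,-np.array(k['R']).T@k['t'],k['fx'],np.array(k['R']).round(2).tolist())
    for l in('tall_mould','stall','short_mould','pot','kettle'):
        for b in ctrl.boxes_of(c,l)[:2]:
            r=b['rect'];print(l,np.round(b['conf'],2),np.round(r),ray(c,r[0]+r[2]/2,r[1]+r[3]/2,0).round(3),'bot',ray(c,r[0]+r[2]/2,r[1]+r[3],0).round(3))
E
```

```text
0.0 [0.25158105 0.57145847 0.23007633] [-6.46812284e-01 -3.07362313e+00  3.01788675e-03] 0.08550210812404625 0.0187
[[-0.915  0.403 -0.001]
 [ 0.403  0.915 -0.002]
 [ 0.    -0.002 -1.   ]]
top [0.44267162 0.10952645 0.7287426 ] 392.91673596594615 [[0.01, -1.0, 0.0], [-0.98, -0.01, -0.22], [0.22, -0.0, -0.98]]
tall_mould 0.57 [414. 155.  62.  56.] [ 0.647 -0.135  0.   ] bot [ 0.592 -0.132  0.   ]
stall 0.97 [298. 196.  43.  67.] [0.556 0.105 0.   ] bot [0.494 0.104 0.   ]
short_mould 0.9 [163. 260.  47.  38.] [0.463 0.347 0.   ] bot [0.43  0.344 0.   ]
pot 0.7 [154. 187.  46.  46.] [0.59  0.374 0.   ] bot [0.546 0.371 0.   ]
kettle 0.97 [223.  60.  75. 105.] [0.792 0.224 0.   ] bot [0.682 0.22  0.   ]
side [ 0.43111458 -0.35077552  0.48561415] 385.2631811519262 [[0.96, -0.29, -0.0], [-0.2, -0.64, -0.74], [0.21, 0.71, -0.67]]
tall_mould 0.61 [372. 213.  65. 125.] [ 0.663 -0.034  0.   ] bot [ 0.617 -0.13   0.   ]
stall 0.77 [278. 195.  80.  58.] [0.565 0.114 0.   ] bot [0.546 0.049 0.   ]
short_mould 0.69 [222. 122.  37.  51.] [0.468 0.397 0.   ] bot [0.454 0.303 0.   ]
pot 0.64 [274. 110.  37.  46.] [0.596 0.426 0.   ] bot [0.573 0.335 0.   ]
kettle 0.8 [353.  93.  77. 100.] [ 0.801  0.317 -0.   ] bot [0.728 0.156 0.   ]
```

View pics/top0.png

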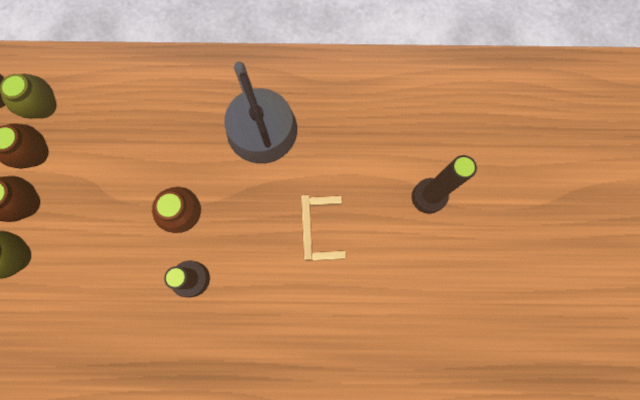

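View pics/side0.png

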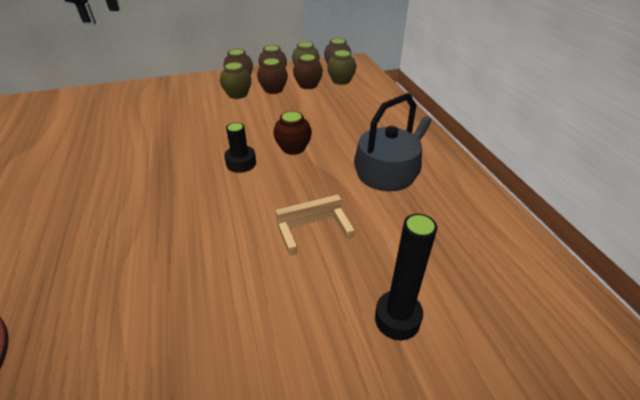

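The top view shows the stall's mouth facing right, with the stop at column ~306 and cheeks at rows 200 and 255. The tall mould's foot is at about (430,196), and the bystanders are well off to the left. The side view agrees. Rows allow no tilt, so I'll push with the flat back of an open finger along tool y. That keeps the gripper body clear of the tube. First I'll fit the poses.

```bash
cat >> h.py <<'E'
from scipy.optimize import minimize
def hull(c,pts,m):
    q=np.array([proj(c,p) for p in pts]); cv2.fillConvexPoly(m,cv2.convexHull((q*16).astype(np.int32)),1,shift=4)
def circ(x,y,r,z):
    a=np.linspace(0,2*np.pi,24,endpoint=False); return [np.array([x+r*np.cos(b),y+r*np.sin(b),z]) for b in a]
def mould(c,p):
    m=np.zeros((400,640),np.uint8); x,y=p[:2]
    hull(c,circ(x,y,.032,0)+circ(x,y,.032,.028),m); hull(c,circ(x,y,.018,.028)+circ(x,y,.018,.19),m); return m
def stall(c,p):
    m=np.zeros((400,640),np.uint8); C,S=np.cos(p[2]),np.sin(p[2])
    for x0,x1,y0,y1,h in((.032,.046,-.058,.058,.04),(-.028,.032,.044,.058,.02),(-.028,.032,-.058,-.044,.02)):
        hull(c,[np.array([p[0]+C*x-S*y,p[1]+S*x+C*y,z]) for x in(x0,x1) for y in(y0,y1) for z in(0,h)],m)
    return m
def fit(f,masks,p0,step):
    def cost(p): return sum(1-(f(c,p)&m).sum()/(f(c,p)|m).sum() for c,m in masks.items())
    s=np.vstack([p0]+[np.array(p0)+np.eye(len(p0))[i]*step[i] for i in range(len(p0))])
    r=minimize(cost,p0,method='Nelder-Mead',options=dict(initial_simplex=s,xatol=1e-4,fatol=1e-4,maxiter=120)); return r.x,r.fun
def dark(c,p,im):   # black mould pixels near prediction; top wax included by hull of green
    pass
def masks(label,cams=('top','side')):
    d={}
    for c in cams:
        ctrl.get_image(c); o=ctrl.outline_of(c,label)
        if o: d[c]=np.array(o[0]['mask']).astype(np.uint8); print(c,label,round(o[0]['conf'],2),np.round(o[0]['rect']),d[c].sum())
    return d
E
python3 - <<'E'
from h import *
M=masks('tall_mould');S=masks('stall')
for cs in(('top','side'),('top',),('side',)):
    print(cs,fit(mould,{c:M[c] for c in cs if c in M},[.635,-.1],[.02,.02]),fit(stall,{c:S[c] for c in cs if c in S},[.555,.1,1.57],[.02,.02,.1]))
E
```

```text
top tall_mould 0.79 [412. 153.  62.  61.] 1935
side tall_mould 0.84 [373. 211.  66. 130.] 4520
top stall 0.88 [300. 198.  47.  64.] 1190
side stall 0.95 [278. 193.  77.  62.] 1809Traceback (most recent call last):
  File "<stdin>", line 4, in <module>
  File "h.py", line 27, in fit
    r=minimize(cost,p0,method='Nelder-Mead',options=dict(initial_simplex=s,xatol=1e-4,fatol=1e-4,maxiter=120)); return r.x,r.fun
    res = _minimize_neldermead(fun, x0, args, callback, bounds=bounds,
                               **options)
    fxcc = func(xcc)
    fx = function(np.copy(x), *(wrapper_args + args))
  File "h.py", line 25, in cost
    def cost(p): return sum(1-(f(c,p)&m).sum()/(f(c,p)|m).sum() for c,m in masks.items())
                        ~~~^^^^^^^^^^^^^^^^^^^^^^^^^^^^^^^^^^^^^^^^^^^^^^^^^^^^^^^^^^^^^^
  File "h.py", line 25, in <genexpr>
    def cost(p): return sum(1-(f(c,p)&m).sum()/(f(c,p)|m).sum() for c,m in masks.items())
                                                ~^^^^^
  File "h.py", line 18, in mould
    hull(c,circ(x,y,.032,0)+circ(x,y,.032,.028),m); hull(c,circ(x,y,.018,.028)+circ(x,y,.018,.19),m); return m
    ~~~~^^^^^^^^^^^^^^^^^^^^^^^^^^^^^^^^^^^^^^^^^^
  File "h.py", line 13, in hull
    q=np.array([proj(c,p) for p in pts]); cv2.fillConvexPoly(m,cv2.convexHull((q*16).astype(np.int32)),1,shift=4)
                ~~~~^^^^^
  File "h.py", line 10, in proj
    k=ctrl.calibration(c);p=np.array(k['R'])@X+np.array(k['t']); return np.array([k['fx']*p[0]/p[2]+k['cx'],k['fy']*p[1]/p[2]+k['cy']])
ValueError: time passes only in moves, steps and waits
```

```bash
cat >> h.py <<'E'
K={c:ctrl.calibration(c) for c in('top','side')}
def proj(c,X):
    k=K[c];p=np.array(k['R'])@X+np.array(k['t']); return np.array([k['fx']*p[0]/p[2]+k['cx'],k['fy']*p[1]/p[2]+k['cy']])
E
python3 - <<'E'
from h import *
M=masks('tall_mould');S=masks('stall')
for cs in(('top','side'),('top',),('side',)):
    print(cs,fit(mould,{c:M[c] for c in cs if c in M},[.635,-.1],[.02,.02]),fit(stall,{c:S[c] for c in cs if c in S},[.555,.1,1.57],[.02,.02,.1]))
print(ctrl.get_obs()['t'])
E
```

```text
top tall_mould 0.95 [415. 152.  61.  60.] 1937
side tall_mould 0.78 [372. 213.  66. 127.] 4443
top stall 0.56 [303. 197.  41.  62.] 1056
side stall 0.78 [278. 195.  76.  62.] 1898
('top', 'side') (array([ 0.61938232, -0.09913527]), np.float64(0.095025930391475)) (array([0.5569737 , 0.09071861, 1.62526868]), np.float64(0.2806691244280397))
('top',) (array([ 0.62029696, -0.10040849]), np.float64(0.04822834645669294)) (array([0.55682401, 0.09009818, 1.6346175 ]), np.float64(0.16190476190476188))
('side',) (array([ 0.61829347, -0.09988959]), np.float64(0.0383116883116883)) (array([0.55665203, 0.09118997, 1.63301872]), np.float64(0.11802973977695164))
1.4
```

```bash
python3 -m creep '[[0,-40,-52,0,-0.12],[0,-80,-104,0,-0.24],[0,-120,-156,0,-0.36],[0,-160,-208,0,-0.48],[0,-180,-234,0,-0.6],[0,-200,-260,0,-0.72],[0,-220,-286,0,-0.84],[0,-240,-312,0,-0.94],[0,-260,-338,0,-0.94],[0,-280,-364,0,-0.94],[0,-300,-390,0,-0.94],[0,-300,-390,0,-0.94]]'
```

```text
t: 2.4
tool_pos: [0.3663, 0.1046, 0.2317]
tool_rot: [-0.816, 3.032, -0.0]
contact_force: [1.7, 0.2, 0.0]
opening: 0.0853
```

```bash
cat >> h.py <<'E'
def togo(x,y,z,yaw):
    o=ctrl.get_obs(); R=Ro.from_rotvec(o['tool_rot']).as_matrix(); p=np.array(o['tool_pos'])
    d=R.T@(np.array([x,y,z])-p)*1000; w=np.arctan2(R[1,1],R[0,1])
    print('t',round(o['t'],2),'tcp',p.round(4),'yaw',w.round(3),'zaxis',R[:,2].round(3),'F',np.round(o['contact_force'],1),'| shift',d.round(1),'turn',round(w-yaw,3))
E
python3 -c "
from h import *
togo(.45,-.2,.23,2.1)"
```

```text
t 2.4 tcp [0.3663 0.1046 0.2317] yaw 2.097 zaxis [ 0.002  0.    -1.   ] F [1.7 0.2 0. ] | shift [  80.5 -305.5    1.8] turn -0.003
```

```bash
python3 -m creep '[[0,10,-38,0,0],[0,20,-76,0,0],[0,30,-114,0,0],[0,40,-152,0,0],[0,50,-190,0,0],[0,60,-228,0,0],[0,70,-266,0,0],[0,80,-305,0,0],[0,47,-325,0,0],[0,14,-345,0,0],[0,-19,-365,0,0],[0,-52,-385,0,0]]'
```

```text
t: 3.4
tool_pos: [0.6059, -0.2014, 0.2311]
tool_rot: [0.814, -3.034, -0.0]
contact_force: [0.4, -0.9, 1.1]
opening: 0.0853
```

```bash
python3 -c "
from h import *
togo(.679,-.2025,.10,2.1);togo(.679,-.2025,0,2.1)"
```

```text
t 3.4 tcp [ 0.6059 -0.2014  0.2311] yaw 2.095 zaxis [-0.  0. -1.] F [ 0.4 -0.9  1.1] | shift [-62.7 -37.6 131. ] turn -0.005
t 3.4 tcp [ 0.6059 -0.2014  0.2311] yaw 2.095 zaxis [-0.  0. -1.] F [ 0.4 -0.9  1.1] | shift [-62.7 -37.6 231. ] turn -0.005
```

```bash
python3 -m creep '[[0,-32,-19,0,0],[0,-63,-38,0,0],[0,-63,-38,40,0],[0,-63,-38,80,0],[0,-63,-38,120,0],[0,-63,-38,155,0],[0,-63,-38,185,0],[0,-63,-38,210,0],[0,-63,-38,222,0],[0,-63,-38,228,0],[0,-63,-38,228,0]]'
```

```text
t: 4.32
tool_pos: [0.6773, -0.2018, 0.0022]
tool_rot: [0.815, -3.032, -0.002]
contact_force: [0.1, -0.2, 0.4]
opening: 0.0857
```

```bash
python3 -c "
from h import *
togo(.619-.091*np.cos(2.1),-.0998-.091*np.sin(2.1),.0,2.1)
save('side','side1')"
```

```text
t 4.32 tcp [ 0.6773 -0.2018  0.0022] yaw 2.096 zaxis [-0.002  0.001 -1.   ] F [ 0.1 -0.2  0.4] | shift [-1.  26.5  2.3] turn -0.004
```

View pics/side1.png

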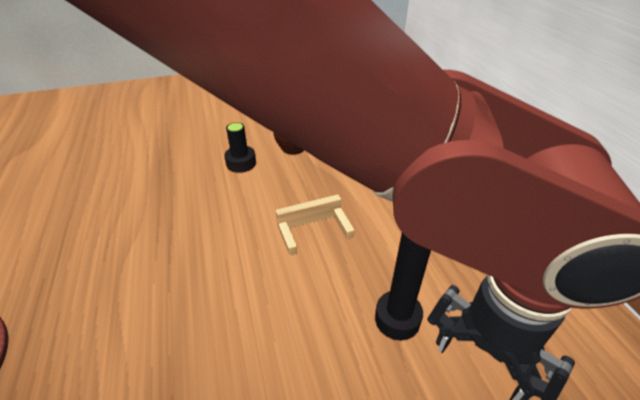

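```bash
python3 -c "
from h import *
a=save('side','s2')[200:400,340:620]; b=save('top','t2')[60:300,360:640]
a=cv2.resize(a,(560,400),interpolation=3)[:,:400]; a=cv2.copyMakeBorder(a,0,80,0,0,0); b=cv2.resize(b,None,fx=2,fy=2)[:,:400]
cv2.imwrite('pics/c2.png',np.hstack([a,b])[:,:,::-1])
print(np.round(ctrl.get_obs()['q'],3))"
```

```text
[-0.395  0.452  1.539 -0.     1.147 -2.491]
```

View pics/c2.png

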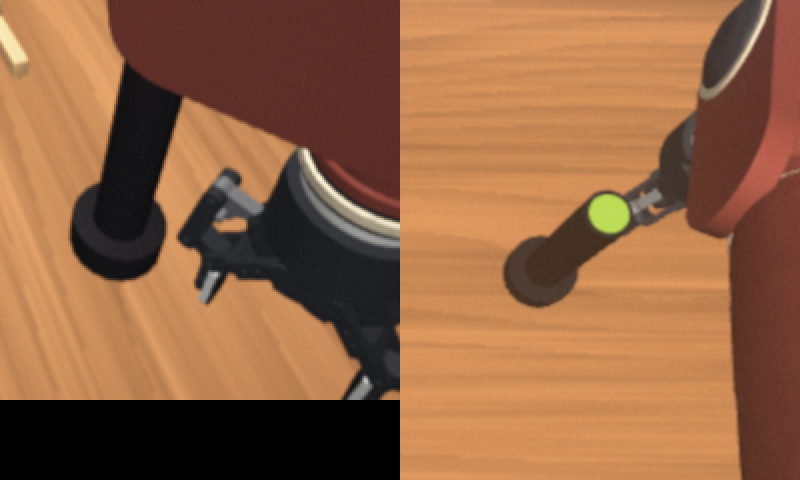

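The finger's outer linkage bulges past the fingertip, so I'll lower it a little, creep up to the foot and check the clearance to the tube.

```bash
python3 -m creep '[[0,-1,6,3,0],[0,-1,12,6,0],[0,-1,17,7,0],[0,-1,20,7,0],[0,-1,22,7,0],[0,-1,23,7,0],[0,-1,24,7,0],[0,-1,24,7,0]]'
```

```text
t: 5.13
tool_pos: [0.6668, -0.1807, -0.0035]
tool_rot: [-0.815, 3.034, -0.0]
contact_force: [-0.5, 0.4, -1.3]
opening: 0.0856
```

```bash
python3 -c "
from h import *
togo(.619-.089*np.cos(2.1),-.0998-.089*np.sin(2.1),.0,2.1)
a=save('side','s3')[200:350,340:540]; b=save('wrist','w3')
a=cv2.resize(a,(533,400),interpolation=3)[:,:400]
b=cv2.resize(b,(400,250));b=cv2.copyMakeBorder(b,0,150,0,0,0)
cv2.imwrite('pics/c3.png',np.hstack([a,b])[:,:,::-1])"
```

```text
t 5.13 tcp [ 0.6668 -0.1807 -0.0035] yaw 2.096 zaxis [ 0. -0. -1.] F [-0.5  0.4 -1.3] | shift [ 0.4  4.9 -3.5] turn -0.004
```

View pics/c3.png

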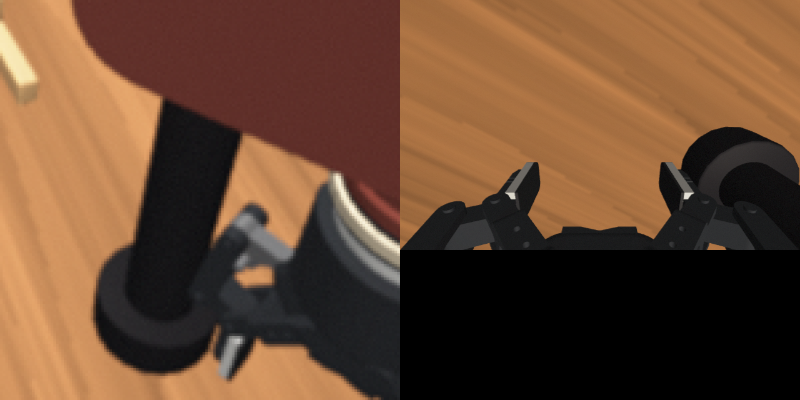

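```bash
python3 -m creep '[[0,0,2,0,0],[0,0,4,0,0],[0,0,6,0,0],[0,0,8,0,0],[0,0,10,0,0],[0,0,12,0,0],[0,0,14,0,0],[0,0,14,0,0]]'
```

```text
t: 5.9
tool_pos: [0.6612, -0.1695, -0.0018]
tool_rot: [-0.815, 3.031, -0.005]
contact_force: [2.1, -5.0, 4.4]
opening: 0.0853
```

```bash
cat >>h.py <<'E'
def where(view=None,box=(0,400,0,640)):
    o=ctrl.get_obs();print('torque',np.round(o['wrist_torque'],2))
    togo(0.5,0,0,1.63)
    M={}
    for c in('top','side'):
        im=ctrl.get_image(c); 
        for q in ctrl.outline_of(c,'tall_mould')[:1]: M[c]=np.array(q['mask']).astype(np.uint8); print(c,round(q['conf'],2),np.round(q['rect']))
        if view and c=='side': cv2.imwrite(f'pics/{view}.png',cv2.resize(im[box[0]:box[1],box[2]:box[3],::-1],None,fx=2,fy=2))
    R=Ro.from_rotvec(o['tool_rot']).as_matrix();p0=np.array(o['tool_pos'])[:2]+.089*R[:2,1]
    for c in M:
        p,e=fit(mould,{c:M[c]},list(p0),[.01,.01]); d=p-[.5568,.0905]; a=1.63
        print(c,p.round(4),'err',round(e,3),'stall x,y mm',(1000*np.array([d@[np.cos(a),np.sin(a)],d@[-np.sin(a),np.cos(a)]])).round(1),'tool x,y mm',(1000*(R.T[:2,:2]@(p-np.array(o['tool_pos'])[:2]))).round(1))
E
python3 -c "
from h import *
where()"
```

```text
torque [-0.27 -0.14  0.03]
t 5.9 tcp [ 0.6612 -0.1695 -0.0018] yaw 2.096 zaxis [ 0.004 -0.002 -1.   ] F [ 2.1 -5.   4.4] | shift [ 54.5 227.5  -2.7] turn 0.466
top 0.91 [411. 161.  50.  52.]
side 0.91 [370. 225.  47. 108.]
top [ 0.6174 -0.0919] err 0.196 stall x,y mm [-185.6  -49.7] tool x,y mm [-1.  89.2]
side [ 0.6044 -0.0953] err 0.32 stall x,y mm [-188.3  -36.5] tool x,y mm [11.9 92.7]
```

```bash
python3 -c "
from h import *
a=save('side','s4')[200:350,340:540]; b=save('top','t4')[130:280,380:580]
a=cv2.resize(a,(533,400),interpolation=3)[:,:400]; b=cv2.resize(b,(533,400),interpolation=3)[:,:400]
cv2.imwrite('pics/c4.png',np.hstack([a,b])[:,:,::-1])"
```

```text
(no output)
```

View pics/c4.png

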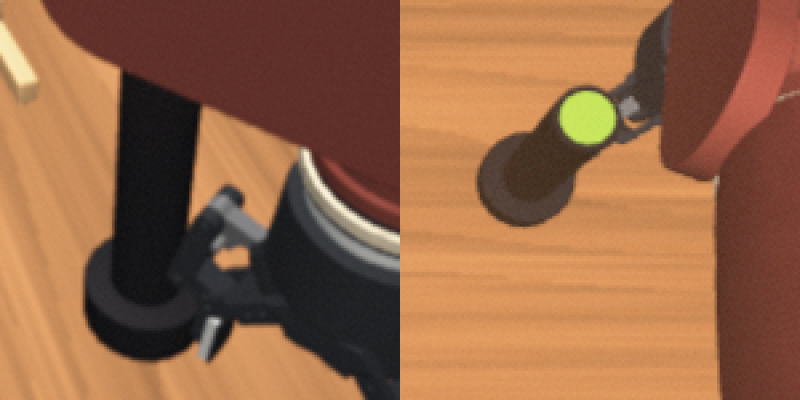

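The mould is leaning about 0.09 rad because the linkage reaches the tube first. I'm backing off gently now.

```bash
python3 -m creep '[[0,0,-2,0,0],[0,0,-4,0,0],[0,0,-6,0,0],[0,0,-8,0,0],[0,0,-12,0,0],[0,0,-18,0,0],[0,0,-25,0,0],[0,0,-25,0,0]]'
```

```text
t: 6.87
tool_pos: [0.6728, -0.1915, -0.0036]
tool_rot: [-0.814, 3.034, -0.001]
contact_force: [0.9, 0.1, 0.5]
opening: 0.0855
```

```bash
python3 -c "
from h import *
where()"
```

```text
torque [-0.03  0.02 -0.03]
t 6.87 tcp [ 0.6728 -0.1915 -0.0036] yaw 2.095 zaxis [ 0. -0. -1.] F [0.9 0.1 0.5] | shift [ 53.7 252.3  -3.8] turn 0.465
top 0.65 [409. 156.  60.  55.]
side 0.93 [372. 237.  55. 100.]
top [ 0.6176 -0.0955] err 0.046 stall x,y mm [-189.3  -49.7] tool x,y mm [ -0.2 110.7]
side [ 0.6151 -0.095 ] err 0.257 stall x,y mm [-188.7  -47.3] tool x,y mm [  1.7 112.4]
```

```bash
python3 -c "
from h import *
T=np.array([.6773,-.2018,.0]); w=np.array([-.37,-.93,0])
for z in(.1,.15,.2,.25,.3):
    for s in(-.06,0,.06): print(z,s,proj('side',T+s*w+[0,0,z]).round(),proj('top',T+s*w+[0,0,z]).round())
" ; python3 -c "
import cv2,numpy as np
a=cv2.imread('pics/t2.png')[40:300,380:640];b=cv2.imread('pics/w3.png')
b=cv2.resize(b[180:400,340:640],(545,400))
a=cv2.resize(a,(250,250));a=cv2.copyMakeBorder(a,0,150,0,0,0)
cv2.imwrite('pics/c5.png',np.hstack([a,b]))"
```

```text
0.1 -0.06 [486. 290.] [468. 138.]
0.1 0 [499. 336.] [502. 151.]
0.1 0.06 [515. 393.] [536. 164.]
0.15 -0.06 [499. 263.] [480. 126.]
0.15 0 [515. 310.] [516. 140.]
0.15 0.06 [534. 369.] [554. 153.]
0.2 -0.06 [514. 232.] [493. 112.]
0.2 0 [533. 279.] [533. 127.]
0.2 0.06 [558. 341.] [574. 141.]
0.25 -0.06 [532. 195.] [510.  95.]
0.25 0 [555. 242.] [554. 111.]
0.25 0.06 [587. 305.] [599. 127.]
0.3 -0.06 [554. 150.] [530.  75.]
0.3 0 [583. 196.] [578.  93.]
0.3 0.06 [624. 259.] [628. 110.]
```

View pics/c5.png

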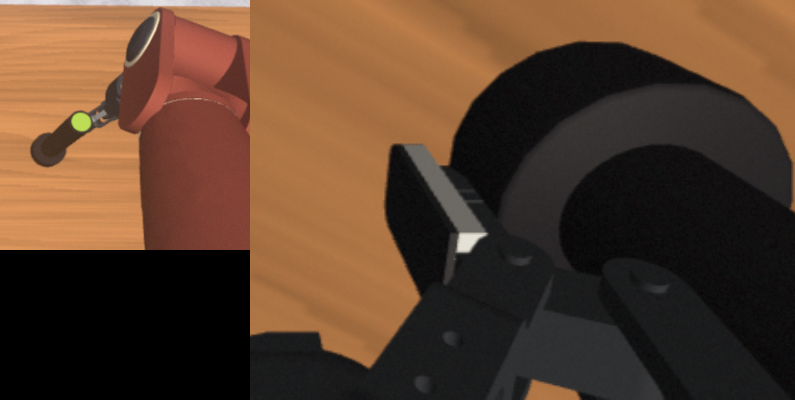

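```bash
cat >>h.py <<'E'
def plan(m,push,back,phi=1.08,c0=(11,57)):
    """shift to stand `back` mm (negative: push) behind foot m along world direction push, at tool yaw push-phi"""
    th=push-phi; y=np.array([np.cos(th),np.sin(th)]); x=np.array([-y[1],y[0]])
    c=(c0[0]+32*np.sin(phi))*x+(c0[1]+32*np.cos(phi))*y
    t=np.array(m)-c/1000-back/1000*np.array([np.cos(push),np.sin(push)]); togo(t[0],t[1],-.003,th)
E
python3 -c "
from h import *
plan([.6176,-.0955],2.115,25)"
```

```text
t 7.07 tcp [ 0.6721 -0.1902 -0.0038] yaw 2.096 zaxis [-0.  0. -1.] F [-0.2  0.9 -0.7] | shift [43.  14.9 -0.8] turn 1.061
```

```bash
python3 -m creep '[[0,8,-18,-10,0],[0,16,-30,-10,0.06],[0,24,-30,-10,0.18],[0,32,-30,-10,0.3],[0,43,-30,-10,0.42],[0,43,-30,-10,0.54],[0,43,-30,-10,0.66],[0,43,-30,-10,0.78],[0,43,-25,-5,0.9],[0,43,-15,0,1.02],[0,43,0,0,1.06],[0,43,0,0,1.06]]'
```

```text
t: 8.07
tool_pos: [0.6337, -0.2107, -0.0041]
tool_rot: [-0.829, -3.028, -0.001]
contact_force: [-0.0, -0.3, 0.4]
opening: 0.0852
```

```bash
python3 -c "
from h import *
plan([.6176,-.0955],2.115,0)
where()"
```

```text
t 8.07 tcp [ 0.6337 -0.2107 -0.0041] yaw 1.036 zaxis [-0.002  0.001 -1.   ] F [-0.  -0.3  0.4] | shift [33.4 18.8 -1. ] turn 0.001
torque [0.03 0.   0.01]
t 8.07 tcp [ 0.6337 -0.2107 -0.0041] yaw 1.036 zaxis [-0.002  0.001 -1.   ] F [-0.  -0.3  0.4] | shift [222.4 113.2  -3.6] turn -0.594
top 0.57 [412. 154.  60.  60.]
side 0.97 [369. 281.  52.  56.]
top [ 0.6164 -0.0948] err 0.033 stall x,y mm [-188.5  -48.5] tool x,y mm [74.  90.9]
side [ 0.679  -0.1341] err 1.0 stall x,y mm [-231.4 -108.7] tool x,y mm [-0. 89.]
```

```bash
python3 -m creep '[[0,8,4,0,0],[0,16,8.5,0,0],[0,24,13,0,0],[0,29,15.5,0,0],[0,32,17,0,0],[0,35,18.5,0,0],[0,38,20,0,0],[0,41,22,0,0],[0,44,23.5,0,0],[0,44,23.5,0,0]]'
```

```text
t: 9.1
tool_pos: [0.6091, -0.1689, -0.0036]
tool_rot: [0.83, 3.03, -0.0]
contact_force: [0.1, -0.1, -0.1]
opening: 0.0852
```

```bash
sed -i "s/for c in('top','side'):\$/for c in('top',):/" h.py; python3 -c "
from h import *
where()
save('top','t6')"
```

```text
torque [-0.06 -0.05 -0.05]
t 9.1 tcp [ 0.6091 -0.1689 -0.0036] yaw 1.036 zaxis [ 0. -0. -1.] F [ 0.1 -0.1 -0.1] | shift [180.   89.7  -3.6] turn -0.594
top 0.8 [409. 159.  61.  56.]
top [ 0.6134 -0.0899] err 0.04 stall x,y mm [-183.4  -45.9] tool x,y mm [36.5 70.2]
```

```bash
python3 -m creep '[[0,2.6,1.4,0,0],[0,5.3,2.8,0,0],[0,7.9,4.2,0,0],[0,10.6,5.7,0,0],[0,13.2,7.1,0,0],[0,15.9,8.5,0,0],[0,18.5,9.9,0,0],[0,21.2,11.3,0,0],[0,23,12.3,0,0],[0,23,12.3,0,0]]'
```

```text
t: 10.08
tool_pos: [0.5954, -0.1463, -0.0036]
tool_rot: [-0.83, -3.03, -0.0]
contact_force: [0.8, -0.3, -0.0]
opening: 0.0853
```

```bash
python3 -c "
from h import *
where()
save('top','t7')"
```

```text
torque [-0.05 -0.11 -0.03]
t 10.08 tcp [ 0.5954 -0.1463 -0.0036] yaw 1.036 zaxis [-0.  0. -1.] F [ 0.8 -0.3 -0. ] | shift [156.6  77.3  -3.6] turn -0.594
top 0.67 [396. 164.  58.  60.]
top [ 0.6001 -0.0683] err 0.029 stall x,y mm [-161.   -33.8] tool x,y mm [35.7 69.6]
```

```bash
python3 -m creep '[[0,3.1,1.6,0,0],[0,6.2,3.3,0,0],[0,9.3,4.9,0,0],[0,12.4,6.6,0,0],[0,15.5,8.2,0,0],[0,18.6,9.9,0,0],[0,21.7,11.5,0,0],[0,24.8,13.2,0,0],[0,27.9,14.8,0,0],[0,31,16.5,0,0],[0,33,17.5,0,0],[0,33,17.5,0,0]]'
```

```text
t: 11.23
tool_pos: [0.5757, -0.1144, -0.0038]
tool_rot: [-0.829, -3.029, -0.001]
contact_force: [0.9, -0.3, -0.0]
opening: 0.0855
```

```bash
python3 -c "
from h import *
where()
save('top','t8')"
```

```text
torque [-0.03 -0.12 -0.05]
t 11.23 tcp [ 0.5757 -0.1144 -0.0038] yaw 1.036 zaxis [-0.001  0.001 -1.   ] F [ 0.9 -0.3 -0. ] | shift [123.4  59.9  -3.7] turn -0.594
top 0.68 [381. 179.  50.  53.]
top [ 0.58  -0.036] err 0.037 stall x,y mm [-127.6  -15.7] tool x,y mm [36.3 69.6]
```

```bash
python3 -m creep '[[0,3.1,1.6,0,0],[0,6.2,3.3,0,0],[0,9.3,4.9,0,0],[0,12.4,6.6,0,0],[0,15.5,8.2,0,0],[0,18.6,9.9,0,0],[0,21.7,11.5,0,0],[0,24.8,13.2,0,0],[0,27.9,14.8,0,0],[0,30,16,0,0],[0,30,16,0,0]]'
```

```text
t: 12.3
tool_pos: [0.5581, -0.0853, -0.0038]
tool_rot: [-0.829, -3.03, -0.0]
contact_force: [0.5, -0.2, -0.2]
opening: 0.0855
```

```bash
python3 -c "
from h import *
where()
S=masks('stall',('top',))
print(fit(stall,S,[.5568,.0905,1.63],[.005,.005,.03]))
togo(.5568,.0905,0,1.63-1.08)"
```

```text
torque [-0.02 -0.01 -0.02]
t 12.3 tcp [ 0.5581 -0.0853 -0.0038] yaw 1.036 zaxis [-0.  0. -1.] F [ 0.5 -0.2 -0.2] | shift [93.5 43.8 -3.7] turn -0.594
top 0.7 [365. 191.  47.  52.]
top [ 0.5616 -0.006 ] err 0.062 stall x,y mm [-96.6   0.9] tool x,y mm [37.4 70. ]
top stall 0.56 [301. 197.  42.  64.] 1103
(array([0.55698397, 0.09001233, 1.63527405]), np.float64(0.12599049128367668))
t 12.5 tcp [ 0.5584 -0.0857 -0.0037] yaw 1.036 zaxis [-0.  0. -1.] F [ 0.9 -0.4 -0.7] | shift [ 91.2 150.8  -3.6] turn 0.486
```

```bash
python3 -c "
from h import *
plan([.5616,-.006],1.62,15,c0=(8.8,55))
plan([.5616,-.006],1.62,0,c0=(8.8,55))"
```

```text
t 12.5 tcp [ 0.5584 -0.0857 -0.0037] yaw 1.036 zaxis [-0.  0. -1.] F [ 0.9 -0.4 -0.7] | shift [ 30.4 -21.6  -0.7] turn 0.496
t 12.5 tcp [ 0.5584 -0.0857 -0.0037] yaw 1.036 zaxis [-0.  0. -1.] F [ 0.9 -0.4 -0.7] | shift [38.7 -9.  -0.7] turn 0.496
```

```bash
python3 -m creep '[[0,-12,-7,0,0],[0,-28,-20,0,0],[0,-30,-40,0,0.1],[0,-25,-55,0,0.22],[0,-15,-55,0,0.34],[0,-5,-55,0,0.46],[0,5,-50,0,0.496],[0,18,-40,0,0.496],[0,27,-27,0,0.496],[0,30,-22,0,0.496],[0,30,-22,0,0.496]]'
```

```text
t: 13.42
tool_pos: [0.5215, -0.0885, -0.0037]
tool_rot: [-1.545, -2.736, -0.0]
contact_force: [0.6, 0.4, -0.2]
opening: 0.0857
```

```bash
python3 -c "
from h import *
where()
plan([.5616,-.006],1.62,0,c0=(8.8,55))"
```

```text
torque [0.02 0.01 0.02]
t 13.42 tcp [ 0.5215 -0.0885 -0.0037] yaw 0.543 zaxis [-0.  0. -1.] F [ 0.6  0.4 -0.2] | shift [86.9 27.3 -3.7] turn -1.087
top 0.8 [367. 192.  47.  52.]
top [ 0.5624 -0.0064] err 0.042 stall x,y mm [-97.    0.1] tool x,y mm [49.2 77.4]
t 13.52 tcp [ 0.522  -0.0897 -0.0035] yaw 0.541 zaxis [ 0.001 -0.001 -1.   ] F [0.2 0.3 0.1] | shift [14.4  6.9 -0.5] turn 0.001
```

```bash
python3 -m creep '[[0,6,3.2,0,0],[0,10,5.3,0,0],[0,13,6.9,0,0],[0,16,8.5,0,0],[0,19,10.1,0,0],[0,22,11.7,0,0],[0,25,13.3,0,0],[0,28,15,0,0],[0,31,16.6,0,0],[0,34,18.2,0,0],[0,36,19.3,0,0],[0,36,19.3,0,0]]'
```

```text
t: 14.52
tool_pos: [0.5195, -0.0482, -0.0037]
tool_rot: [-1.548, -2.734, -0.001]
contact_force: [0.3, -0.2, -0.8]
opening: 0.0852
```

```bash
python3 -c "
from h import *
where()
save('top','t9')"
```

```text
torque [-0.06  0.   -0.01]
t 14.52 tcp [ 0.5195 -0.0482 -0.0037] yaw 0.54 zaxis [-0.  0. -1.] F [ 0.3 -0.2 -0.8] | shift [51.3  8.1 -3.7] turn -1.09
top 0.59 [350. 191.  44.  52.]
top [0.5602 0.0196] err 0.05 stall x,y mm [-71.    0.8] tool x,y mm [37.2 69.8]
```

On line and upright. Pushing on into the stall.

```bash
python3 -m creep '[[0,3.1,1.6,0,0],[0,6.2,3.3,0,0],[0,9.3,4.9,0,0],[0,12.4,6.6,0,0],[0,15.5,8.2,0,0],[0,18.6,9.9,0,0],[0,21.7,11.5,0,0],[0,24.8,13.2,0,0],[0,27.9,14.8,0,0],[0,31,16.5,0,0],[0,33,17.5,0,0],[0,33,17.5,0,0]]'
```

```text
t: 15.67
tool_pos: [0.5175, -0.0108, -0.0037]
tool_rot: [-1.548, -2.734, -0.001]
contact_force: [-0.5, -0.8, -0.5]
opening: 0.0855
```

```bash
python3 -c "
from h import *
where()
save('top','t10')"
```

```text
torque [-0.12  0.04 -0.06]
t 15.67 tcp [ 0.5175 -0.0108 -0.0037] yaw 0.54 zaxis [-0.  0. -1.] F [-0.5 -0.8 -0.5] | shift [18.3 -9.4 -3.7] turn -1.09
```

```bash
python3 -c "
from h import *
where()"
```

```text
torque [-0.03  0.01 -0.04]
t 15.82 tcp [ 0.5175 -0.0111 -0.0037] yaw 0.54 zaxis [-0.     0.001 -1.   ] F [-0.8 -0.6  0.3] | shift [18.5 -9.3 -3.7] turn -1.09
top 0.98 [330. 195.  35.  50.]
top [0.5575 0.058 ] err 0.104 stall x,y mm [-32.4   1.2] tool x,y mm [38.7 69.9]
```

```bash
python3 -m creep '[[0,3.1,1.6,0,0],[0,6.2,3.3,0,0],[0,9.3,4.9,0,0],[0,12.4,6.6,0,0],[0,15.5,8.2,0,0],[0,18.6,9.9,0,0],[0,21,11.2,0,0],[0,22.5,12,0,0],[0,22.5,12,0,0]]'
```

```text
t: 16.67
tool_pos: [0.5162, 0.0145, -0.0037]
tool_rot: [-1.548, -2.734, -0.0]
contact_force: [-0.8, -0.6, -0.3]
opening: 0.0855
```

```bash
python3 -c "
from h import *
where();where()"
```

```text
torque [-0.11  0.03 -0.1 ]
t 16.67 tcp [ 0.5162  0.0145 -0.0037] yaw 0.541 zaxis [-0.  0. -1.] F [-0.8 -0.6 -0.3] | shift [ -4.1 -21.4  -3.7] turn -1.089
top 0.94 [316. 195.  31.  50.]
top [0.557  0.0848] err 0.221 stall x,y mm [-5.7  0.1] tool x,y mm [39.3 71.1]
torque [-0.   -0.06 -0.05]
t 16.77 tcp [ 0.5162  0.0144 -0.0037] yaw 0.54 zaxis [-0.     0.001 -1.   ] F [ 0.7 -0.2 -0.9] | shift [ -4.  -21.3  -3.7] turn -1.09
top 0.83 [319. 196.  28.  50.]
top [0.557  0.0849] err 0.25 stall x,y mm [-5.6  0.1] tool x,y mm [39.5 71.3]
```

```bash
python3 -m creep '[[0,1,0.5,0,0],[0,2,1.1,0,0],[0,3,1.6,0,0],[0,4,2.1,0,0],[0,4.9,2.6,0,0],[0,4.9,2.6,0,0]]'; python3 -m creep '[[0,0.5,0.25,0,0],[0,0.9,0.5,0,0],[0,0.9,0.5,0,0]]'
```

```text
t: 17.37
tool_pos: [0.516, 0.0197, -0.0037]
tool_rot: [1.548, 2.734, 0.0]
contact_force: [-0.2, -1.3, -0.2]
opening: 0.0854
t: 17.62
tool_pos: [0.5159, 0.0206, -0.0037]
tool_rot: [-1.548, -2.733, 0.0]
contact_force: [-0.2, -2.4, 0.3]
opening: 0.0853
```

```bash
python3 -c "
from h import *
where()
a=save('side','s11')[150:300,230:430]; b=save('top','t11')[130:280,270:470]
cv2.imwrite('pics/c11.png',np.hstack([cv2.resize(i,(400,300),interpolation=3) for i in(a,b)])[:,:,::-1])"
```

```text
torque [-0.26  0.01 -0.11]
t 17.62 tcp [ 0.5159  0.0206 -0.0037] yaw 0.54 zaxis [-0.  0. -1.] F [-0.2 -2.4  0.3] | shift [ -9.5 -24.3  -3.7] turn -1.09
top 0.66 [312. 194.  29.  50.]
top [0.557  0.0882] err 0.286 stall x,y mm [-2.3 -0. ] tool x,y mm [36.8 69.9]
```

View pics/c11.png

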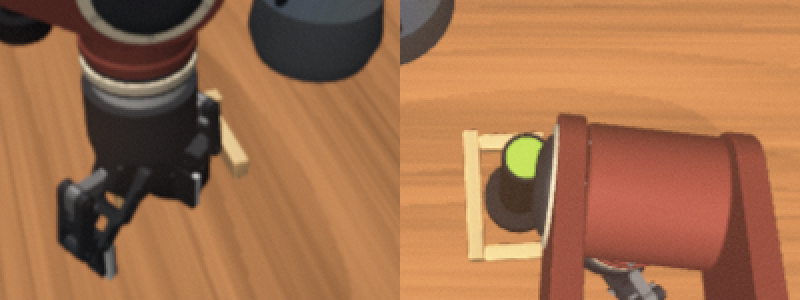

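```bash
python3 -m creep '[[0,0.5,0.25,0,0],[0,0.9,0.5,0,0],[0,0.9,0.5,0,0]]';python3 -m creep '[[0,0.5,0.25,0,0],[0,0.9,0.5,0,0],[0,0.9,0.5,0,0]]'
```

```text
t: 18.07
tool_pos: [0.5159, 0.0216, -0.0037]
tool_rot: [-1.548, -2.734, 0.0]
contact_force: [0.1, -2.0, -0.1]
opening: 0.0853
t: 18.32
tool_pos: [0.5159, 0.0226, -0.0037]
tool_rot: [1.548, 2.733, -0.0]
contact_force: [-0.7, -2.4, 0.1]
opening: 0.0858
```

```bash
python3 -m creep '[[0,0.5,0.25,0,0],[0,0.9,0.5,0,0],[0,0.9,0.5,0,0]]';python3 -m creep '[[0,0.5,0.25,0,0],[0,0.9,0.5,0,0],[0,0.9,0.5,0,0]]'; python3 -c "
from h import *
where()"
```

```text
t: 18.57
tool_pos: [0.5159, 0.0228, -0.0036]
tool_rot: [1.548, 2.733, -0.002]
contact_force: [-0.4, -5.7, -0.3]
opening: 0.0852
t: 18.82
tool_pos: [0.5161, 0.023, -0.0035]
tool_rot: [1.548, 2.731, -0.004]
contact_force: [0.6, -9.8, -0.7]
opening: 0.0854
torque [-1.57  0.03 -0.44]
t 18.82 tcp [ 0.5161  0.023  -0.0035] yaw 0.54 zaxis [ 0.    -0.003 -1.   ] F [ 0.6 -9.8 -0.7] | shift [-11.5 -25.6  -3.5] turn -1.09
top 0.97 [312. 193.  24.  53.]
top [0.5568 0.0934] err 0.32 stall x,y mm [ 2.9 -0.1] tool x,y mm [39.5 71.1]
```

The force rises from 2.4 to 10 N while the TCP stops moving, so the foot is against the stop. Retreating straight back along the push line.

```bash
python3 -m creep '[[0,-1,-0.5,0,0],[0,-2.5,-1.3,0,0],[0,-5,-2.6,0,0],[0,-10,-5.3,0,0],[0,-20,-10.6,0,0],[0,-38,-20,0,0],[0,-65,-35,0,0],[0,-95,-55,0,0],[0,-115,-80,0,0],[0,-130,-110,0,0],[0,-130,-110,0,0]]'
```

```text
t: 19.83
tool_pos: [0.4863, -0.1477, -0.0037]
tool_rot: [-1.555, -2.73, 0.003]
contact_force: [-1.2, 1.0, -0.0]
opening: 0.0854
```

```bash
python3 -c "
from h import *
togo(.5,0,0,1.63)
M=masks('tall_mould');p,e=fit(mould,M,[.5568,.09],[.01,.01]);print(p,e)
for c in M: print(c,fit(mould,{c:M[c]},[.5568,.09],[.01,.01]))
for c in('top','side'):
  for l in('short_mould','pot','kettle'):
    for b in ctrl.boxes_of(c,l)[:1]: print(c,l,np.round(b['rect']))
d=p-[.5568,.0902];a=1.633
print('stall mm',1000*(d@[np.cos(a),np.sin(a)]),1000*(d@[-np.sin(a),np.cos(a)]))
a=save('side','s12')[150:300,230:430]; b=save('top','t12')[130:280,270:470]
cv2.imwrite('pics/c12.png',np.hstack([cv2.resize(i,(400,300),interpolation=3) for i in(a,b)])[:,:,::-1])"
```

```text
t 19.83 tcp [ 0.4863 -0.1477 -0.0037] yaw 0.535 zaxis [-0.001 -0.001 -1.   ] F [-1.2  1.  -0. ] | shift [120.1  87.1  -3.9] turn -1.095
top tall_mould 0.88 [312. 194.  32.  52.] 1344
[0.5568 0.09  ] 0.046132008516678535
top (array([0.5568, 0.09  ]), np.float64(0.046132008516678535))
top short_mould [166. 259.  42.  37.]
top pot [156. 187.  45.  47.]
top kettle [224.  59.  74. 104.]
side kettle [355.  89.  75. 103.]
stall mm -0.19961319505005276 0.01243271337688941
```

View pics/c12.png

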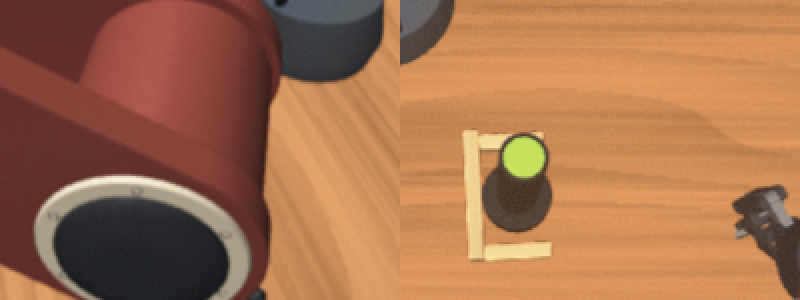

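The top view shows the mould upright in the stall, foot at about (517,195) in the crop against the stop, with the gripper well clear. I'll raise the tool slightly and hand in.

```bash
python3 -m creep '[[0,0,0,-15,0],[0,0,0,-35,0],[0,0,0,-50,0],[0,0,0,-50,0],[0,0,0,-50,0]]' && python3 -c "
from station import ctrl
print(ctrl.finish_job())"
```

```text
t: 20.85
tool_pos: [0.4891, -0.1435, 0.0471]
tool_rot: [1.547, 2.732, 0.0]
contact_force: [-0.5, -0.5, 0.3]
opening: 0.0855
the job is handed in; nothing more can be done
None
```

The tall mould is standing upright in the stall with its foot against the back stop, and I handed the job in at about 21 s. The hand-in returned no verdict.

**How it was done:** The rows allow no tilt, so I could not lean the gripper back. I pushed the foot low with the outer edge of one open finger, first diagonally onto the stall's middle line and then straight in.

**A mistake on the way:** On my first contact, with the flat back of the finger, the finger's linkage very likely touched the tube. The mould leaned by about 0.09 rad (the limit is 0.2). I backed off, it stood upright again, and I changed to pushing with the finger's edge.

**Last checks:**
- **Contact with the stop:** the push force rose from 2.4 N to 10 N while the tool stopped moving.
- **Position:** after backing away, the top camera put the mould about 0.2 mm short of the stall origin along the stall, and on its middle line. The fit returned its starting guess, so this is good only to a few mm.
- **Upright:** the outline matched an upright mould (mismatch 0.046, in line with the earlier upright readings).
- **Bystanders:** in the top camera the short mould, pot and kettle were within 3 pixels (roughly 5 mm) of where they started.
- **Robot:** clear of everything and raised before handing in.

**Checks that failed or disagreed:** the side camera was blocked by the arm at the end, so the final position rests on the top camera alone. While the gripper was still in contact and hiding part of the mould, the top-camera fit briefly read +2.9 mm along the stall. The gripper's retreat cleared that view.

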